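Set up the bench wheel for trimming a cup

TASK

Get the little bench wheel ready to trim the leather-hard cup: seat the narrow trimming chuck, the one whose plug fits inside the cup, on the wheel head so that both pins go into the holes of its square board and it lies flush. Then take the cup that stands upside down on its rim and set it, still foot up, over the chuck's plug so that its whole rim rests on the round shoulder. Do not drop either of them, let go at the end, and leave the wide chuck, the bowl and the other cup where they stand.

Things in the scene. Friction and masses are not known exactly. Their poses are not given: they have to be found in the camera images.
- wheel_top (a point): centre of the flat top of the wheel head, an aluminium disc 164 mm across, 12 mm thick, its top 78 mm above the worktop. It turns freely (friction about 0.06 N m) on a fixed round grey housing 176 mm across that has a black control pod at its front. The point's frame turns with the disc: z up, both pins on its y axis
- pin_a (a point): centre of the tip of one steel pin on the wheel head: 10 mm in diameter, 11 mm tall, tip bevelled by 1.5 mm; 45 mm from the disc's centre along +y of wheel_top
- pin_b (a point): centre of the tip of the other, identical pin, 45 mm from the disc's centre along -y of wheel_top (pins 90 mm apart)
- chuck: narrow trimming chuck, loose, 0.35 kg: plywood board 115 x 115 x 12 mm, on it a round plaster shoulder 68 mm across (its top 26 mm above the underside), on that a straight plug 48 mm across (top at 56 mm, last 6 mm bevelled), easily gripped from above. Two holes for the pins on its y axis. May go on either way round. Starts flat on the worktop. Origin: centre of the underside, z up
- chuck_hole (a point): centre, on the underside, of the chuck's round pin hole: 12.5 mm across, right through the 12 mm board, 45 mm from the chuck's origin along its +y
- chuck_slot (a point): centre, on the underside, of the chuck's slotted pin hole: 12.5 mm wide, 16 mm long along the chuck's y, right through, 45 mm from the origin along its -y
- cup: leather-hard brown clay cup, no handle, loose, 0.12 kg, 60 mm high, standing upside down on its rim on the worktop. Outside 63 mm across at the rim, narrowing to 57 mm at 35 mm above the rim, then to a foot of 44 mm; inside about 56 mm at the mouth, 50 mm at 25 mm depth. Origin: centre of the underside of the foot, which is on top; its z axis points to the rim, downward
- wide_chuck: wide chuck for bowls, not to be used: the same board with a plug 72 mm across that is too big for the cup. Origin: centre of the underside
- bowl: brown bowl, 82 mm across, 30 mm high, standing upright; to be left alone. Origin: centre of the underside
- other_cup: pale cup, 59 mm across, 61 mm high, standing upright; to be left alone. Origin: centre of the underside

How it is judged:
By the outcome, as a careful person would: the job done as asked, in the order asked, and still so for the second after the job is handed in, with the robot touching nothing.
It also fails if it takes over 58 s, if anything falls off the work surface, if the arm or the gripper's body presses on something with over 40 N, if the wrist force passes 120 N, or if a joint passes its speed limit or range.

ROBOT

A 6-joint arm with a two-finger parallel gripper is mounted at the origin on a cart in front of the work surface, level with it; the furniture and walls round the work are solid. World frame = base frame: x ahead of the robot, y to its left, z up, the work surface at z = 0. Lengths are in mm, angles in degrees, forces in N, time in s.
With the tool pointing down it reaches from about 375 to 975 mm from the base axis. Payload 3.8 kg.
Tool frame: the origin (TCP) lies midway between the tips of the shut fingers; the grasp point (between the pads) lies 19 mm behind it (env.pinch_z is the distance from the TCP to the grasp point, in mm); z points along the fingers, y is the line along which they close (so a half turn about z gives the same grasp; the last joint's range is limited). The gripper opens to 85 mm and grips with 20 to 120 N. Pads are 22 mm wide; open, the fingers measure 114 mm over their backs; the gripper's body (76 mm by 85 mm) begins 54 mm behind the grasp point. The pads swing forward as they close: fully open they stand 13 mm farther back than shut.
Start: joints at [68.417, 15.12, 91.902, -0, 72.978, -2.114], TCP at [224.974, 636.4, 231.28] pointing down, gripper open.
Joint ranges: [-150.88, 150.88], [-54.13, 125.18], [17.81, 147.31], [-75.09, 255.09], [0, 152.58], [-146.25, 146.25]. Speed limits (degrees/s): [147.25, 147.25, 180, 180, 180, 180].

INTERFACE

Orientations are given as a 3x3 rotation matrix whose columns are the frame's x, y, z axes.
In Python, from station import env gives the robot as it stands.
- The arm moves only by the tool arm_command, never from a script. Its argument "moves" is a list of rows, each a list of 4 numbers: the shift along the world's x, y, z in cm, then the turn about the world's z in degrees. In form: [[tx, ty, tz, twist], ...]. A call has 1 to 10 rows; each row is the pose to reach, as a shift and turn from the pose commanded when the call began; what a row does not reach only later rows make up. A row lasts 1/8 s, in which the tool goes at most 62.5 mm and 10.7 degrees, less where a joint would pass 70% of its speed; a pose out of reach is approached as far as the arm can. A call with a gripper value outside its range is refused whole. "gripper" is the finger opening in cm, from 0 to 8.54, set as the call begins (left out, the last holds). The fingers move at their own pace and stop on an object; the grip force is fixed at half the most. Time passes only in rows, so rows that repeat a pose let the fingers close. It gives the time, the measured TCP pose, the force, the opening and the grip force at its end, in the units of the state.
- env.observe(): the state, without advancing time (a new reading comes with each control period).
- env.snapshot(name): name is "scene" or "side" or "wrist"; returns a dict with "img" (480x640x3 uint8, red, green, blue), "range_z" (480x640 float32, mm along the optical axis (not along the pixel's ray), 0 where there is no reading), "camera_matrix" (3x3 intrinsics, pixels), "T" (4x4, takes a point from camera to world coordinates). Camera axes: x right, y down, z forward; pixel columns grow to the right and rows downward; lengths in mm; the calibration is good to about 2 mm. The wrist camera is an equidistant fisheye: a pixel r from the principal point sees the ray r / f radians off the axis. A picture is of the moment at which its call begins.
- env.finish_job(): hands the job in; it is judged then, once.
Trained networks look in a picture, given as the dict that the camera call returned (one of the last four; its "shot" number tells which), for a name from the list of things; names that differ only in an ending like _2 or _b are one class to them, and where a whole thing is asked for, a point or a joint stands for the part that bears it (a point fixed in the world has none). Each returns a list of dicts, best first, with "conf" (0 to 1); they miss things now and then, are a little off and sometimes report something else, mostly with a low value. They report only what shows in the picture. A call takes as long as a camera call.
- env.spot_in(picture, target): "box" ([left, top, right, bottom] in pixels, round what is visible of it).
- env.masks_of(picture, target): "mask" (480x640 bool, what is visible of it) and "box" ([left, top, right, bottom] in pixels, round what is visible of it).
- env.mark_of(picture, target): "pixel" ([row, column] in pixels: a listed point, or the origin of a listed thing).
The state is a dict: "t": time; "joint_pos": joint angles; "qvel": joint speeds; "effort": joint torques, N m; "tool_pos": TCP position; "eef_rot": TCP orientation; "force": force on the tool from outside, world axes, zero at the start; "torque": the same for the moment, N m; "opening": opening from 0.0 (shut) to 1.0 (fully open); "finger_force": force on a finger pad.
Only numpy, scipy, OpenCV 4.12 (cv2) and the standard library are available. Lean on these libraries where they do the work, as an engineer would, in place of code of your own. Each camera call takes 0.05 s, during which the arm holds its last target. There are 200 camera calls.

## Working session

There is one attempt and no reset: what is moved stays moved. The work goes in short steps, Python scripts to look and compute and a tool call to move; the robot and the scene stay as the last step left them, time stands still between calls to the robot, and variables do not carry over. Pictures are saved under pics/ and viewed, at most 10 in all, crops included, and the job is handed in when it is done.

Besides the shell and the picture viewer there is one more tool, called after ">>>" by a JSON object that holds its "fn" and its "kwargs", one argument or row to a line. arm_command: Moves the arm, as the interface text tells. Its arguments: {"type":"object","properties":{"moves":{"type":"array"},"gripper":{"type":"number"}},"required":["moves"]}

```bash
mkdir -p pics; cat > h.py <<'E'
import numpy as np, cv2
from station import env
def pt(s,r,c,z=None):
    K=s["camera_matrix"];T=s["T"]
    ray=np.array([(c-K[0,2])/K[0,0],(r-K[1,2])/K[1,1],1.])
    if z is None: p=ray*s["range_z"][int(r),int(c)]; return T[:3,:3]@p+T[:3,3]
    d=T[:3,:3]@ray; return T[:3,3]+d*(z-T[2,3])/d[2]
def cloud(s,m=None):
    Z=s["range_z"];v,u=np.nonzero((Z>0)&(m if m is not None else True))
    K=s["camera_matrix"];z=Z[v,u]
    P=np.c_[(u-K[0,2])/K[0,0]*z,(v-K[1,2])/K[1,1]*z,z]
    return P@s["T"][:3,:3].T+s["T"][:3,3]
Z0={"wheel_top":78,"pin_a":89,"pin_b":89,"chuck":0,"chuck_hole":0,"chuck_slot":0,"cup":60,"wide_chuck":0,"bowl":0,"other_cup":0}
E
cat > a.py <<'E'
from h import *
np.set_printoptions(precision=1,suppress=True)
ims=[]
for n in("scene","side"):
    s=env.snapshot(n);ims.append(s["img"]);print(n,s["T"][:3,3],s["T"][:3,2])
    for k,z in Z0.items():
        for d in env.mark_of(s,k)[:2]:
            r,c=d["pixel"];print(k,round(d["conf"],2),np.round([r,c]),pt(s,r,c,z))
    for k in("chuck","cup","wide_chuck","wheel_top","bowl","other_cup"):
        for d in env.masks_of(s,k)[:1]:
            P=cloud(s,d["mask"]>0)
            print(k,"mask",round(d["conf"],2),d["box"],len(P),np.percentile(P,[2,50,98],axis=0).ravel() if len(P) else "")
    cv2.imwrite(f"pics/{n}0.png",s["img"][:,:,::-1])
E
python3 a.py
```

```text
scene [ 162.8 -778.8  740.8] [ 0.4  0.5 -0.8]
wheel_top 0.76 [246. 215.] [ 400.7 -258.3   78. ]
wheel_top 0.31 [225. 192.] [ 397.6 -199.    78. ]
pin_a 0.87 [225. 192.] [ 393.3 -207.8   89. ]
pin_a 0.67 [253. 232.] [ 409.2 -293.2   89. ]
pin_b 0.87 [225. 192.] [ 393.3 -207.8   89. ]
pin_b 0.67 [253. 232.] [ 409.2 -293.2   89. ]
chuck 0.95 [196. 300.] [ 616.7 -197.5    0. ]
chuck_hole 0.75 [188. 283.] [ 606.1 -159.6    0. ]
chuck_hole 0.72 [225. 383.] [ 683.1 -346.6   -0. ]
chuck_slot 0.72 [208. 319.] [ 623.8 -242.2    0. ]
cup 0.86 [296. 350.] [ 506.3 -451.    60. ]
wide_chuck 0.92 [277. 432.] [ 663. -480.    0.]
bowl 0.61 [224. 380.] [ 680.4 -341.     0. ]
other_cup 0.91 [342. 435.] [ 575.9 -565.3    0. ]
cup mask 0.91 [326.6, 282.9, 364.5, 333.6] 1614 [ 477.5 -476.1    3.7  495.9 -457.6   46.4  525.2 -428.1   61.1]
wide_chuck mask 0.67 [380.2, 235.7, 479.9, 313.3] 4232 [ 594.7 -533.9    2.   636.5 -489.    13.7  707.7 -423.6   53.8]
wheel_top mask 0.96 [160.7, 205.0, 268.6, 292.6] 7227 [ 328.  -332.2   69.8  398.4 -261.1   77.8  475.8 -181.8   80.6]
bowl mask 0.61 [359.6, 195.2, 40
[... 1012 characters left out ...]
]
chuck mask 0.77 [293.2, 191.2, 357.4, 236.5] 1789 [ 554.3 -263.1    1.1  602.8 -224.6   12.3  666.6 -151.6   56.1]
cup mask 0.55 [293.3, 265.4, 324.0, 306.1] 1245 [ 477.5 -475.4    0.5  502.6 -463.6   40.6  533.3 -430.1   60.6]
wide_chuck mask 0.68 [349.8, 259.1, 434.3, 313.8] 2718 [ 595.1 -534.6    3.2  646.4 -496.8   18.4  708.  -428.8   53. ]
wheel_top mask 0.61 [192.1, 191.6, 275.4, 242.2] 3279 [ 329.3 -332.4   68.7  401.4 -266.6   77.9  475.3 -181.8   80.4]
bowl mask 0.75 [356.0, 223.4, 392.7, 252.4] 850 [ 640.7 -382.8    2.8  683.2 -332.7   19.3  714.5 -307.1   30.5]
other_cup mask 0.93 [353.6, 298.1, 388.4, 342.7] 1375 [ 550.1 -594.7    8.9  578.  -564.7   41.6  603.7 -539.8   61.8]
```

View pics/scene0.png

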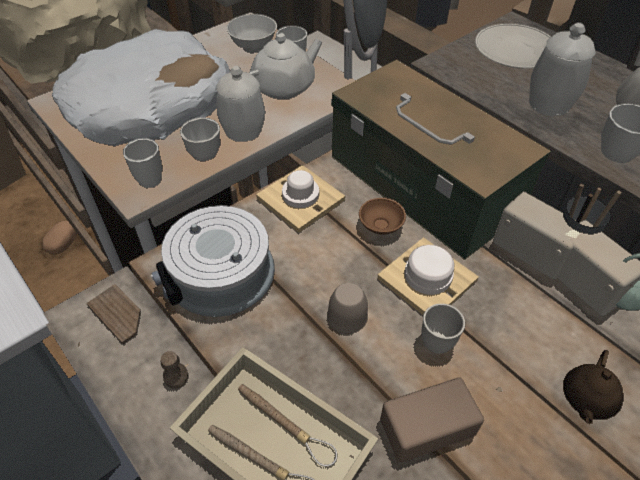

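```bash
python3 - <<'E'
from h import *
np.set_printoptions(precision=1,suppress=True)
from scipy.optimize import least_squares
s=env.observe();print(s["eef_rot"],s["t"],env.pinch_z)
for n in("scene","side"):
    P=cloud(env.snapshot(n))
    def near(c,r,lo,hi):
        return P[(np.hypot(*(P[:,:2]-c).T)<r)&(P[:,2]>lo)&(P[:,2]<hi)]
    for nm,c,lo,hi,r in(("plug top",(610,-204),53,60,30),("chuck board",(610,-204),10,14,90),("cup foot",(507,-447),58,64,30),("wheel top",(401,-256),74,82,95),("pins",(401,-256),84,93,60)):
        Q=near(c,r,lo,hi)
        if len(Q)<4: print(nm,len(Q));continue
        e=cv2.minAreaRect(Q[:,:2].astype(np.float32)); cc=cv2.minEnclosingCircle(Q[:,:2].astype(np.float32))
        print(n,nm,len(Q),np.median(Q[:,2]),np.round(e[0],1),np.round(e[1],1),round(e[2],1),"circ",np.round(cc[0],1),round(cc[1],1))
    # tall obstacles
    Q=P[(P[:,2]>110)&(P[:,0]>100)&(P[:,0]<1000)&(abs(P[:,1])<900)]
    print(n,"tall",len(Q),np.percentile(Q,[1,50,99],axis=0).ravel() if len(Q) else "")
E
```

```text
[[-0.9  0.3  0. ]
 [ 0.3  0.9 -0. ]
 [-0.  -0.  -1. ]] 1.7 18.700000000000003
scene plug top 307 55.84765413375271 [ 609.8 -205.5] [40.6 43.1] 63.3 circ [ 609.7 -206.1] 22.9
scene chuck board 1520 12.048174919302426 [ 611.2 -204.1] [118.1 117.3] 3.4 circ [ 611.8 -204. ] 80.9
scene cup foot 459 59.5552170303265 [ 507.1 -447. ] [41.3 40.8] 7.3 circ [ 507.3 -446.7] 21.5
scene wheel top 6826 77.94340612751415 [ 403.2 -253.9] [163.9 162.4] 69.4 circ [ 404.2 -254.6] 83.1
scene pins 69 88.07898459314924 [ 403.2 -254.9] [ 9.8 98.7] 10.7 circ [ 403.5 -254.8] 49.4
scene tall 19902 [ 449.2 -592.   111.   783.9 -326.2  151.1  966.2  585.9  166.1]
side plug top 150 55.18822369344065 [ 610.8 -204.4] [41.2 36.7] 14.0 circ [ 610.9 -205.4] 21.1
side chuck board 857 11.781054832329914 [ 611.2 -202.8] [116.4 119.8] 3.6 circ [ 610.9 -203.7] 79.6
side cup foot 269 59.31700438909809 [ 506.4 -445.5] [40.1 41.2] 18.5 circ [ 506.7 -446.2] 21.5
side wheel top 3000 77.90942557089369 [ 402.8 -253.8] [161.4 164. ] 12.2 circ [ 403.5 -252.6] 83.6
side pins 36 87.11677087424277 [ 402.6 -253.9] [ 9.1 99. ] 11.3 circ [ 400.5 -254.3] 49.5
side tall 16984 [ 206.6 -611.9  110.8  795.  -260.4  150.5  995.6  855.8  314.3]
```

```bash
python3 - <<'E'
from h import *
P=np.vstack([cloud(env.snapshot(n)) for n in("scene","side")])
Q=P[(P[:,0]>-50)&(P[:,0]<1000)&(abs(P[:,1])<900)]
H=np.full((18,11),-999.)
np.maximum.at(H,(((900-Q[:,1])//100).astype(int),((Q[:,0]+50)//100).astype(int).clip(0,10)),Q[:,2])
print("x bins from -50");
for i in range(18): print(900-100*i,H[i].astype(int))
b=Q[(Q[:,2]>100)&(Q[:,2]<180)&(Q[:,1]<-100)&(Q[:,0]>550)]
for y in range(-500,-90,50):
    t=b[abs(b[:,1]-y)<15]; print(y,t[:,0].min().round() if len(t) else None)
E
```

```text
x bins from -50
900 [-999 -732 -726 -141  132  149  145  120  -75  121  155]
800 [-999 -731 -688  303  147  157  147  130  -25  122  154]
700 [-999 -734  328  317  128  137  120  122   42  128  126]
600 [-999 -728  335 -140  122  130  124  114 -999  185  243]
500 [-999 -736 -732    8   10  100  102 -361    9  167  236]
400 [-999 -730 -999   11   96  110  110   98   65   66 -432]
300 [-999 -730 -999   11  105  108  111   99   66   67 -318]
200 [  2   3   0  11  95 103 104 100 117  77 326]
100 [336 328   0  11  87  93 156 150 141 279 320]
0 [ 337  329    1   11   87   71  132  129   12   10 -999]
-100 [ 13   3  12  79  81  80  58 154 155 154  94]
-200 [-999    2   12   81   90   82   59  156  164  154   93]
-300 [-999    1   62   80   91   80   32  155  164  154   93]
-400 [-999    1   40   40   39   62   55  154  162  154   95]
-500 [-999    1   40   37   54   63   63   54  155  154   93]
-600 [-999    1   38   39   58   58    5    3  106  168   93]
-700 [-999 -999    2    3    4    3   60   76   87  111 -999]
-800 [-999 -999 -999 -999 -999    0    3   26  102    0 -999]
-500 726.0
-450 723.0
-400 723.0
-350 726.0
-300 726.0
-250 723.0
-200 723.0
-150 727.0
-100 None
```

>>> {"fn": "arm_command", "kwargs": {
  "moves": [
    [2.5,-5.5,0,-10],
    [5,-11,0,-20],
    [7.5,-16.5,0,-30],
    [10,-22,0,-40],
    [12.5,-27.5,0,-50],
    [15,-33,0,-60],
    [17.5,-38.5,0,-70],
    [20,-44,0,-80],
    [22.5,-49.5,0,-87],
    [25,-55,0,-87]
  ],
  "gripper": 8.54
}}

```text
t: 3.15
tool_pos: [475.6, 84.5, 231.8]
eef_rot: [[0.285, 0.959, 0.001], [0.959, -0.285, 0.0], [0.001, 0.001, -1.0]]
force: [0.7, 0.7, 0.7]
opening: 1.001
finger_force: 0.0
```

>>> {"fn": "arm_command", "kwargs": {
  "moves": [
    [2.5,-5.5,0,0],
    [5,-11,0,0],
    [7.5,-16.5,0,0],
    [10,-22,0,0],
    [12,-26,0,0],
    [13.6,-29,0,0],
    [13.6,-29,0,0],
    [13.6,-29,0,0]
  ]
}}

```text
t: 4.15
tool_pos: [610.6, -203.2, 231.0]
eef_rot: [[0.284, 0.959, -0.001], [0.959, -0.284, 0.001], [0.0, -0.001, -1.0]]
force: [-0.1, 0.6, -0.5]
opening: 1.003
finger_force: 0.0
```

```bash
cat > w.py <<'E'
from h import *
def wpt(s,r,c,z):
    K=s["camera_matrix"];T=s["T"]
    x=(c-K[0,2])/K[0,0];y=(r-K[1,2])/K[1,1];t=np.hypot(x,y)
    ray=np.array([x,y,0])*np.sinc(0) if t<1e-9 else np.array([np.sin(t)*x/t,np.sin(t)*y/t,np.cos(t)])
    if t<1e-9: ray=np.array([0,0,1.])
    d=T[:3,:3]@ray; return T[:3,3]+d*(z-T[2,3])/d[2]
def wcloud(s):
    Z=s["range_z"];v,u=np.nonzero(Z>0);K=s["camera_matrix"]
    x=(u-K[0,2])/K[0,0];y=(v-K[1,2])/K[1,1];t=np.hypot(x,y)+1e-9;z=Z[v,u]
    k=np.tan(t)/t;P=np.c_[x*k*z,y*k*z,z][t<1.2]
    return P@s["T"][:3,:3].T+s["T"][:3,3]
E
cat > b.py <<'E'
from w import *
import sys
np.set_printoptions(precision=1,suppress=True)
o=env.observe();print(o["t"],o["tool_pos"],o["eef_rot"][:2].ravel()*1,o["joint_pos"],o["force"])
s=env.snapshot("wrist");print(s["T"][:3,3],s["T"][:3,2],s["camera_matrix"])
cv2.imwrite("pics/%s.png"%sys.argv[1],s["img"][:,:,::-1])
for k,z in(("chuck",0),("chuck_hole",12),("chuck_slot",12),("wheel_top",78),("pin_a",89),("cup",60)):
    for d in env.mark_of(s,k)[:2]:
        r,c=d["pixel"];print(k,round(d["conf"],2),np.round([r,c]),wpt(s,r,c,z))
P=wcloud(s)
for nm,c,lo,hi,r in(("plug top",(610,-204),53,60,30),("board",(610,-204),8,16,90),("cup foot",(507,-447),56,64,30),("wheel top",(402,-255),74,82,95),("pins",(402,-255),85,93,60)):
    Q=P[(np.hypot(*(P[:,:2]-c).T)<r)&(P[:,2]>lo)&(P[:,2]<hi)]
    if len(Q)>4:
        e=cv2.minAreaRect(Q[:,:2].astype(np.float32));cc=cv2.minEnclosingCircle(Q[:,:2].astype(np.float32))
        print(nm,len(Q),np.median(Q[:,2]),np.round(e[0],1),np.round(e[1],1),round(e[2],1),"circ",np.round(cc[0],1),round(cc[1],1))
E
python3 b.py w1
```

```text
4.15 [ 610.6 -203.2  231. ] [ 0.3  1.  -0.   1.  -0.3  0. ] [-20.6  11.8  96.    0.   72.3  -4.2] [-0.1  0.6 -0.5]
[ 633.  -131.1  373.2] [-0.1 -0.3 -1. ] [[371.6   0.  310.8]
 [  0.  371.6 234.9]
 [  0.    0.    1. ]]
chuck 0.7 [198. 315.] [ 614.7 -206.4    0. ]
chuck_hole 0.77 [154. 297.] [ 611.4 -157.2   12. ]
chuck_slot 0.87 [238. 330.] [ 618.3 -247.7   12. ]
wheel_top 0.97 [319. 127.] [ 404.6 -252.4   78. ]
pin_a 0.84 [286.  98.] [ 398.4 -207.6   89. ]
plug top 1698 55.391283658351824 [ 610.9 -203.2] [42.8 41.8] 83.6 circ [ 611.1 -203.1] 21.7
board 8764 11.582849276702603 [ 611.1 -203.6] [116.  116.2] 3.5 circ [ 611.4 -203.8] 80.7
wheel top 10271 77.53518058769492 [ 393.4 -229.5] [162.9 112.6] 25.8 circ [ 403.8 -250.2] 82.5
pins 69 87.73950957636282 [ 396.6 -208.1] [9.  9.6] 63.0 circ [ 396.  -208.6] 5.2
```

View pics/w1.png

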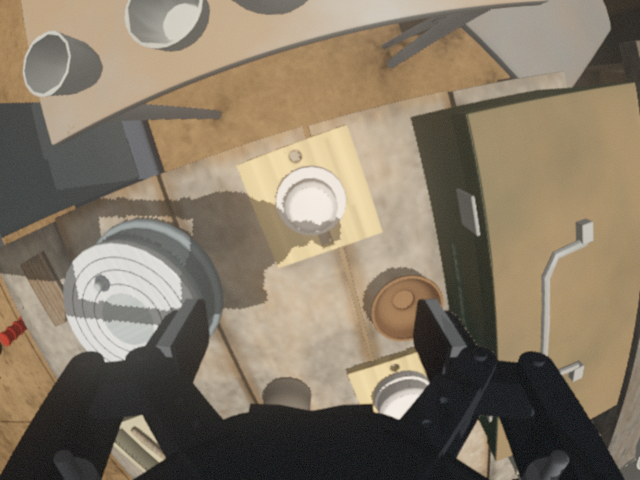

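>>> {"fn": "arm_command", "kwargs": {
  "moves": [
    [0,0,-5,0],
    [0,0,-10,0],
    [0.05,-0.05,-15,0],
    [0.05,-0.05,-19,0],
    [0.05,-0.05,-20.5,0],
    [0.05,-0.05,-20.5,0]
  ]
}}

```text
t: 5.25
tool_pos: [611.0, -203.7, 25.7]
eef_rot: [[0.283, 0.959, -0.002], [0.959, -0.283, 0.001], [0.0, -0.002, -1.0]]
force: [0.1, -1.3, 0.7]
opening: 1.002
finger_force: 0.0
```

>>> {"fn": "arm_command", "kwargs": {
  "moves": [
    [0,0,0,0],
    [0,0,0,0],
    [0,0,0,0],
    [0,0,0,0],
    [0,0,0,0],
    [0,0,0,0]
  ],
  "gripper": 3.5
}}

```text
t: 6.0
tool_pos: [612.9, -204.6, 29.0]
eef_rot: [[0.283, 0.959, 0.003], [0.959, -0.283, -0.001], [-0.0, 0.003, -1.0]]
force: [-2.0, -0.9, 6.4]
opening: 0.539
finger_force: 61.8
```

```bash
python3 - <<'E'
from h import *
a=[]
for n,(r,c) in(("side",(205,325)),("scene",(190,300))):
    s=env.snapshot(n);i=s["img"][r-50:r+50,c-66:c+66];a.append(cv2.resize(i,(396*1,300),interpolation=cv2.INTER_CUBIC))
cv2.imwrite("pics/g1.png",np.hstack(a)[:,:,::-1])
o=env.observe();print(o["tool_pos"],o["force"],o["torque"],o["opening"],o["finger_force"])
E
```

```text
[ 612.82191779 -204.65309874   29.02191471] [-1.68998063  0.57353032  5.92289957] [ 0.14440103  0.4440948  -0.00795084] 0.539787754050425 61.815239971037954
```

View pics/g1.png

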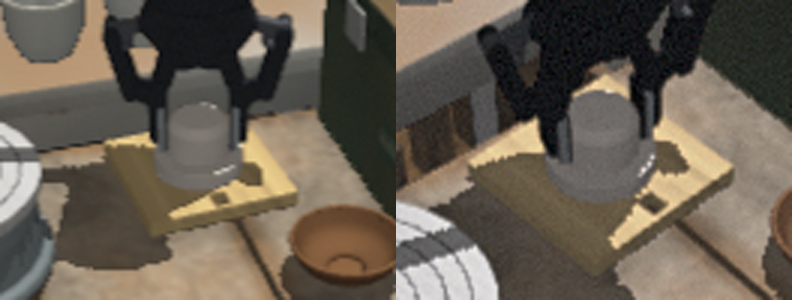

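>>> {"fn": "arm_command", "kwargs": {
  "moves": [
    [0,0,0,0],
    [0.1,-0.05,0.5,0],
    [0.1,-0.05,0.5,0]
  ],
  "gripper": 6.5
}}

```text
t: 6.48
tool_pos: [613.2, -204.9, 32.1]
eef_rot: [[0.283, 0.959, 0.001], [0.959, -0.283, -0.001], [-0.0, 0.002, -1.0]]
force: [0.6, -0.3, -1.0]
opening: 0.759
finger_force: 0.0
```

>>> {"fn": "arm_command", "kwargs": {
  "moves": [
    [0,0,0,0],
    [0,0,0,0],
    [0,0,0,0],
    [0,0,0,0],
    [0,0,0,0]
  ],
  "gripper": 3.5
}}

```text
t: 7.1
tool_pos: [613.0, -204.8, 31.9]
eef_rot: [[0.283, 0.959, 0.001], [0.959, -0.283, -0.0], [-0.0, 0.001, -1.0]]
force: [-0.9, -0.2, 4.7]
opening: 0.536
finger_force: 61.9
```

>>> {"fn": "arm_command", "kwargs": {
  "moves": [
    [0,0,1,0],
    [0,0,5,0],
    [0,0,10,0],
    [-3,-0.7,14,3],
    [-8,-1.9,14,7.3],
    [-13,-3.1,14,7.3],
    [-17,-4,14,7.3],
    [-20,-4.7,14,7.3],
    [-21,-4.95,14,7.3],
    [-21,-4.95,14,7.3]
  ]
}}

```text
t: 8.35
tool_pos: [402.0, -253.9, 170.8]
eef_rot: [[0.16, 0.987, -0.0], [0.987, -0.16, 0.001], [0.001, -0.0, -1.0]]
force: [-0.6, -0.6, -4.5]
opening: 0.535
finger_force: 63.3
```

```bash
cat > c.py <<'E'
from w import *
import sys
np.set_printoptions(precision=1,suppress=True)
o=env.observe();t=o["tool_pos"];print(o["t"],t,o["eef_rot"][0],o["force"],o["opening"],o["finger_force"])
zb=t[2]-32; ims=[]
for n in("scene","side","wrist"):
    s=env.snapshot(n);P=wcloud(s) if n=="wrist" else cloud(s);f=wpt if n=="wrist" else pt
    ims.append(s["img"])
    for nm,c,lo,hi,r in(("board",t[:2],zb+8,zb+16,82),("pins",(403,-254),85,93,60)):
        Q=P[(np.hypot(*(P[:,:2]-c).T)<r)&(P[:,2]>lo)&(P[:,2]<hi)]
        if len(Q)>20:
            e=cv2.minAreaRect(Q[:,:2].astype(np.float32))
            print(n,nm,len(Q),np.median(Q[:,2]).round(1),np.round(e[0],1),np.round(e[1],1),round(e[2],1))
    for k,z in(("chuck_hole",zb+12),("chuck_slot",zb+12),("pin_a",89)):
        for d in env.mark_of(s,k)[:2]:
            r,c=d["pixel"];print(n,k,round(d["conf"],2),np.round([r,c]),f(s,r,c,z))
cv2.imwrite("pics/%s.png"%sys.argv[1],cv2.resize(np.hstack([ims[0][120:320,100:360],ims[1][120:320,100:360],ims[2][100:300,190:450]]),(795,204))[:,:,::-1])
E
python3 c.py c1
```

```text
8.35 [ 402.  -253.9  170.8] [ 0.2  1.  -0. ] [-0.6 -0.6 -4.5] 0.535493687833162 63.34617871558294
scene board 2850 150.7 [ 402.9 -253.9] [117.  119.4] 11.0
scene pins 35 87.8 [ 411.7 -298.4] [8.9 8.2] 13.7
scene chuck_hole 0.82 [202. 188.] [ 391.  -220.6  150.8]
scene chuck_slot 0.6 [229. 230.] [ 407.4 -302.3  150.8]
scene pin_a 0.58 [251. 231.] [ 410.3 -289.4   89. ]
side board 1256 151.2 [ 404.4 -253.8] [115.6 118.4] 10.3
side chuck_hole 0.7 [177. 220.] [ 392.4 -232.7  150.8]
side chuck_slot 0.59 [196. 234.] [ 408.7 -310.3  150.8]
side pin_a 0.93 [221. 235.] [ 405.3 -300.6   89. ]
side pin_a 0.55 [200. 224.] [ 394.4 -217.8   89. ]
wrist board 26766 150.9 [ 403.7 -253.9] [116.2 116.3] 10.7
wrist chuck_hole 0.82 [190. 280.] [ 397.5 -206.9  150.8]
wrist pin_a 0.75 [174. 285.] [ 395.1 -208.5   89. ]
```

View pics/c1.png

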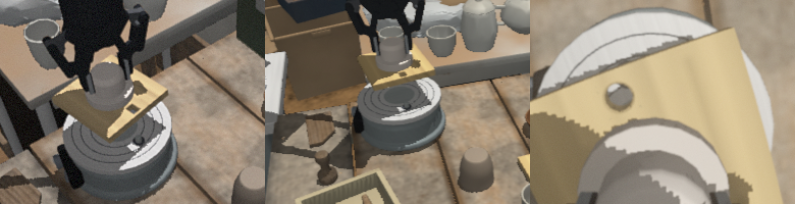

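>>> {"fn": "arm_command", "kwargs": {
  "moves": [
    [-0.05,-0.05,-2,0.3],
    [-0.05,-0.05,-4,0.3],
    [-0.05,-0.05,-4.6,0.3],
    [-0.05,-0.05,-4.6,0.3]
  ]
}}

```text
t: 9.45
tool_pos: [401.8, -254.5, 125.1]
eef_rot: [[0.154, 0.988, -0.001], [0.988, -0.154, 0.001], [0.0, -0.001, -1.0]]
force: [0.2, -0.1, -4.5]
opening: 0.537
finger_force: 63.3
```

```bash
python3 c.py c2; python3 - <<'E'
from w import *
a=[]
for n,(r,c) in(("scene",(225,215)),("wrist",(190,285))):
    s=env.snapshot(n);h=(36,48)
    a.append(cv2.resize(s["img"][r-36:r+36,c-48:c+48],(400,300),interpolation=cv2.INTER_CUBIC))
cv2.imwrite("pics/d2.png",np.hstack(a)[:,:,::-1])
E
```

```text
9.45 [ 401.8 -254.5  125.1] [ 0.2  1.  -0. ] [ 0.2 -0.1 -4.5] 0.5373276568904186 63.28602449619211
scene board 2709 105.0 [ 402.8 -254.3] [116.7 118.5] 11.1
scene chuck_hole 0.82 [222. 194.] [ 392.9 -218.   105.1]
scene chuck_slot 0.58 [249. 234.] [ 410.  -302.1  105.1]
scene chuck_slot 0.33 [234. 214.] [ 403.3 -257.7  105.1]
scene pin_a 0.96 [248. 236.] [ 418.4 -289.8   89. ]
side board 1251 106.2 [ 403.5 -254.6] [115.4 119.5] 10.7
side chuck_hole 0.67 [196. 223.] [ 392.3 -229.8  105.1]
side chuck_hole 0.64 [213. 234.] [ 405.7 -294.2  105.1]
side chuck_slot 0.81 [217. 239.] [ 411.9 -310.3  105.1]
side pin_a 0.91 [222. 239.] [ 411.1 -303.    89. ]
wrist board 26762 105.4 [ 402.9 -254.8] [116.  116.2] 10.9
wrist pins 185 88.2 [ 398.1 -203.1] [28.3 10.9] 55.0
wrist chuck_hole 0.57 [189. 278.] [ 395.9 -207.3  105.1]
wrist pin_a 0.55 [187. 279.] [ 394.3 -209.2   89. ]
wrist pin_a 0.16 [272. 597.] [ 590.  -291.4   89. ]
```

View pics/d2.png

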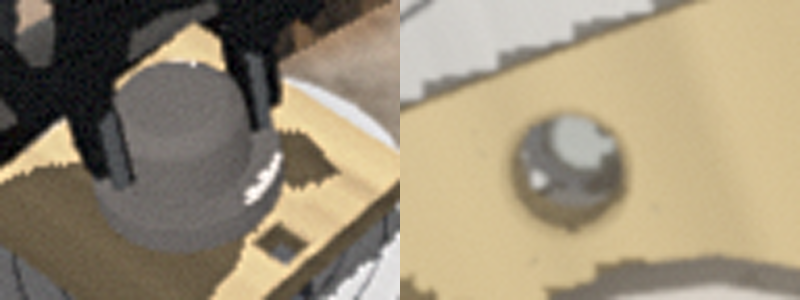

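>>> {"fn": "arm_command", "kwargs": {
  "moves": [
    [0,0,-0.3,0],
    [0,0,-0.6,0],
    [0,0,-0.9,0],
    [0,0,-0.9,0]
  ]
}}

```text
t: 10.65
tool_pos: [401.7, -254.3, 115.8]
eef_rot: [[0.154, 0.988, -0.001], [0.988, -0.154, 0.001], [0.001, -0.001, -1.0]]
force: [0.3, -0.2, -4.1]
opening: 0.533
finger_force: 63.3
```

>>> {"fn": "arm_command", "kwargs": {
  "moves": [
    [0,0,-0.2,0],
    [0,0,-0.4,0],
    [0,0,-0.55,0],
    [0,0,-0.65,0],
    [0,0,-0.65,0]
  ]
}}

```text
t: 11.28
tool_pos: [402.0, -254.6, 109.9]
eef_rot: [[0.154, 0.988, 0.0], [0.988, -0.154, 0.0], [0.0, 0.0, -1.0]]
force: [-1.6, 0.5, -3.2]
opening: 0.535
finger_force: 63.5
```

>>> {"fn": "arm_command", "kwargs": {
  "moves": [
    [0,0,-0.1,0],
    [0,0,-0.2,0],
    [0,0,-0.2,0]
  ]
}}

```text
t: 11.65
tool_pos: [402.1, -254.7, 109.8]
eef_rot: [[0.154, 0.988, -0.0], [0.988, -0.154, 0.0], [-0.0, -0.0, -1.0]]
force: [-6.0, 3.7, 12.0]
opening: 0.539
finger_force: 64.9
```

```bash
python3 c.py c3
```

```text
11.65 [ 402.1 -254.7  109.8] [ 0.2  1.  -0. ] [-6.   3.7 12. ] 0.538935322061253 64.89233233267441
scene board 2692 89.8 [ 403.3 -255. ] [117.1 117.8] 11.2
scene pins 1888 89.8 [ 403.5 -255.2] [116.8 116. ] 10.6
scene chuck_hole 0.95 [228. 194.] [ 392.6 -215.5   89.8]
scene chuck_slot 0.7 [258. 236.] [ 407.2 -306.3   89.8]
scene pin_a 0.92 [253. 234.] [ 411.2 -295.6   89. ]
side board 1228 89.9 [ 403.2 -253.7] [116.6 118.2] 10.6
side pins 881 89.9 [ 403.3 -262.3] [102.2 118.3] 87.9
side chuck_hole 0.61 [202. 220.] [ 384.  -226.1   89.8]
side chuck_slot 0.74 [227. 242.] [ 414.7 -322.2   89.8]
side pin_a 0.89 [220. 238.] [ 410.6 -296.    89. ]
wrist board 27116 89.6 [ 402.6 -254.6] [116.2 116.4] 11.0
wrist pins 20375 89.5 [ 402.5 -254.6] [116.  116.3] 10.4
wrist chuck_hole 0.93 [191. 277.] [ 394.9 -208.    89.8]
wrist pin_a 0.89 [189. 278.] [ 395.5 -207.4   89. ]
```

>>> {"fn": "arm_command", "kwargs": {
  "moves": [
    [0,0,0.2,0],
    [0,0,0.2,0],
    [0,0,0.2,0],
    [0,0,0.2,0],
    [0,0,1,0],
    [0,0,4,0],
    [0,0,9,0],
    [2,-3,14,0],
    [5,-8,14,0],
    [7,-12,14,0]
  ],
  "gripper": 8.54
}}

```text
t: 13.5
tool_pos: [473.7, -376.7, 250.0]
eef_rot: [[0.154, 0.988, 0.003], [0.988, -0.154, -0.002], [-0.002, 0.003, -1.0]]
force: [-0.1, 0.6, -0.3]
opening: 0.999
finger_force: 0.0
```

```bash
python3 - <<'E'
from w import *
np.set_printoptions(precision=1,suppress=True)
o=env.observe();print(o["t"],o["tool_pos"],o["opening"],o["force"],o["joint_pos"])
A=[]
for n in("scene","side","wrist"):
    s=env.snapshot(n);P=wcloud(s) if n=="wrist" else cloud(s);A.append(P)
    for nm,c,lo,hi,r in(("board",(403,-254.5),86,96,85),("plugtop",(403,-254.5),130,138,30),("cup",(507,-447),56,64,30),("cupband",(507,-447),4,40,40)):
        Q=P[(np.hypot(*(P[:,:2]-c).T)<r)&(P[:,2]>lo)&(P[:,2]<hi)]
        if len(Q)>20:
            e=cv2.minAreaRect(Q[:,:2].astype(np.float32));cc=cv2.minEnclosingCircle(Q[:,:2].astype(np.float32))
            print(n,nm,len(Q),np.percentile(Q[:,2],[5,50,95]),np.round(e[0],1),np.round(e[1],1),round(e[2],1),np.round(cc[0],1),round(cc[1],1))
P=np.vstack(A[:2]);d=P[:,:2]-(507,-446.5);r=np.hypot(*d.T)
Q=(r>40)&(r<110)&(P[:,2]>8)&(P[:,2]<90)
an=np.degrees(np.arctan2(d[Q,1],d[Q,0]))//20*20
for a in np.unique(an): 
    m=an==a
    if m.sum()>5: print(a,r[Q][m].min().round(),P[Q][m,2].max().round())
E
```

```text
13.5 [ 473.7 -376.7  250. ] 0.9992158240388763 [-0.1  0.6 -0.3] [-40.9   6.8  99.7   0.   73.2 -32. ]
scene board 2966 [87.6 89.9 92. ] [ 402.9 -254.3] [116.8 118.7] 11.0 [ 403.  -253.8] 81.1
scene plugtop 517 [130.7 133.5 135.5] [ 401.6 -255.7] [42.6 44.1] 42.6 [ 401.9 -256.6] 22.9
scene cup 568 [56.9 59.3 61.1] [ 507.4 -446.9] [41.9 42.6] 78.2 [ 506.3 -446.7] 22.6
scene cupband 613 [ 5.9 23.5 38.9] [ 497.9 -454.9] [37.7 60.6] 39.8 [ 505.4 -448.5] 30.4
side board 1320 [87.7 89.9 92.1] [ 403.1 -253.7] [115.5 119.5] 10.8 [ 402.3 -254.6] 80.4
side plugtop 225 [130.5 133.5 135.1] [ 403.3 -256.3] [39.7 44. ] 81.6 [ 403.2 -258.2] 22.9
side cup 332 [56.9 59.1 60.6] [ 506.7 -446.7] [40.7 42.4] 76.5 [ 506.6 -446.2] 22.1
side cupband 549 [ 5.4 22.4 38.5] [ 503.4 -460.2] [33.3 60.4] 78.3 [ 505.9 -448.4] 30.2
wrist board 12140 [88.2 89.5 90.8] [ 403.1 -254.3] [116.2 115.6] 10.8 [ 403.3 -254.2] 80.8
wrist plugtop 2605 [130.7 133.2 134.6] [ 403.6 -254.3] [43.9 43.5] 65.8 [ 403.8 -254.5] 22.6
wrist cup 1432 [57.1 58.9 60.2] [ 506.7 -445.6] [43.3 43.3] 81.9 [ 506.8 -445.5] 22.7
wrist cupband 783 [ 6.1 26.8 39.1] [ 505.8 -434.5] [60.1 40.8] 5.8 [ 506.6 -442.3] 30.3
-40.0 95.0 15.0
-20.0 86.0 16.0
0.0 86.0 15.0
```

>>> {"fn": "arm_command", "kwargs": {
  "moves": [
    [2,-4,-4,0],
    [3.3,-6.95,-9,0],
    [3.3,-6.95,-14,0],
    [3.3,-6.95,-19,0],
    [3.3,-6.95,-22.5,0],
    [3.3,-6.95,-24.1,0],
    [3.3,-6.95,-24.1,0],
    [3.3,-6.95,-24.1,0]
  ]
}}

```text
t: 14.65
tool_pos: [506.3, -445.1, 9.1]
eef_rot: [[0.154, 0.988, 0.003], [0.988, -0.154, -0.002], [-0.002, 0.003, -1.0]]
force: [-0.7, -0.4, 0.6]
opening: 0.999
finger_force: 0.0
```

>>> {"fn": "arm_command", "kwargs": {
  "moves": [
    [0,0,0,0],
    [0,0,0,0],
    [0,0,0,0],
    [0,0,0,0],
    [0,0,0,0],
    [0,0,0,0]
  ],
  "gripper": 5
}}

```text
t: 15.4
tool_pos: [506.4, -445.4, 9.5]
eef_rot: [[0.154, 0.988, 0.003], [0.988, -0.154, -0.003], [-0.002, 0.003, -1.0]]
force: [-1.0, 1.4, 6.0]
opening: 0.674
finger_force: 64.3
```

>>> {"fn": "arm_command", "kwargs": {
  "moves": [
    [0,0,1,0],
    [0,0,5,0],
    [0,0,10,0],
    [-0.5,1,16,0],
    [-2.5,5,18,0],
    [-5,10,18,0],
    [-7.5,14.5,18,0],
    [-9.5,18,18,0],
    [-10.35,19.2,18,0],
    [-10.35,19.2,18,0]
  ]
}}

```text
t: 16.65
tool_pos: [401.5, -252.0, 187.3]
eef_rot: [[0.154, 0.988, 0.001], [0.988, -0.154, -0.001], [-0.001, 0.001, -1.0]]
force: [0.2, 0.1, -1.8]
opening: 0.675
finger_force: 64.4
```

```bash
cat > e.py <<'E'
from w import *
from scipy.optimize import least_squares
import sys
np.set_printoptions(precision=1,suppress=True)
o=env.observe();t=o["tool_pos"];print(o["t"],t,o["eef_rot"][2],o["force"],o["opening"],o["finger_force"])
zr=t[2]-9.5  # rim height
ims=[]
def fitc(Q,lo,hi,R0):
    Q=Q[(Q[:,2]>lo)&(Q[:,2]<hi)]
    if len(Q)<30: return None
    f=least_squares(lambda p:np.hypot(Q[:,0]-p[0],Q[:,1]-p[1])-np.interp(Q[:,2]-lo0,R0[0],R0[1]),t[:2],loss="soft_l1")
    return len(Q),f.x,np.median(abs(f.fun)).round(2)
for n in("scene","side","wrist"):
    s=env.snapshot(n);P=wcloud(s) if n=="wrist" else cloud(s);ims.append(s["img"])
    Q=P[np.hypot(*(P[:,:2]-t[:2]).T)<45]
    lo0=zr; print(n,"cup band",fitc(Q,zr+2,zr+13,([0,35],[31.5,28.5])))
    F=P[(np.hypot(*(P[:,:2]-t[:2]).T)<24)&(P[:,2]>zr+50)&(P[:,2]<zr+64)]
    if len(F)>20:
        cc=cv2.minEnclosingCircle(F[:,:2].astype(np.float32));print("foot",len(F),np.percentile(F[:,2],[5,50,95]),np.round(cc[0],1),round(cc[1],1))
        for d in env.mark_of(s,"cup")[:1]: print("mark",d["conf"],(wpt if n=="wrist" else pt)(s,*d["pixel"],zr+60))
    Q=P[np.hypot(*(P[:,:2]-(403,-254)).T)<45]
    lo0=78;print("plug",fitc(Q,108,126,([0,60],[24,24])),"shoulder",fitc(Q,93,102,([0,60],[34,34])))
cv2.imwrite("pics/%s.png"%sys.argv[1],np.hstack([cv2.resize(ims[i][r-60:r+60,c-80:c+80],(400,300),interpolation=cv2.INTER_CUBIC) for i,r,c in((0,200,210),(1,180,230))])[:,:,::-1])
E
python3 e.py e1
```

```text
16.65 [ 401.5 -252.   187.3] [-0.  0. -1.] [ 0.2  0.1 -1.8] 0.6753936625714887 64.36803846081602
scene cup band (280, array([ 402.6, -252.5]), np.float64(0.51))
foot 668 [230.4 236.7 238.5] [ 401.4 -255. ] 23.4
mark 0.84 [ 400.9 -253.9  237.8]
plug (275, array([ 403.6, -254.1]), np.float64(0.44)) shoulder (206, array([ 403.6, -253.9]), np.float64(0.58))
side cup band (198, array([ 403.3, -252.4]), np.float64(0.57))
foot 288 [230.2 236.6 238. ] [ 401.9 -255.3] 23.0
mark 0.68 [ 405.4 -246.9  237.8]
plug (200, array([ 403.2, -252.8]), np.float64(0.61)) shoulder (138, array([ 403.1, -252.7]), np.float64(0.68))
wrist cup band (1320, array([ 403. , -253.9]), np.float64(0.16))
foot 12733 [229.7 236.3 237.4] [ 402.2 -251.9] 23.4
plug (486, array([ 403. , -254.5]), np.float64(0.19)) shoulder (243, array([ 403. , -254.6]), np.float64(0.23))
```

View pics/e1.png

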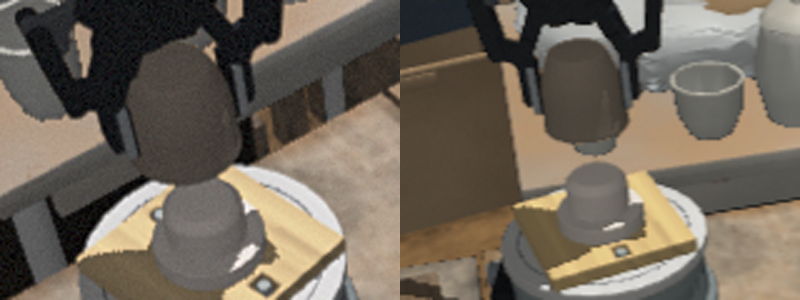

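>>> {"fn": "arm_command", "kwargs": {
  "moves": [
    [0,-0.08,0,0],
    [0,-0.08,-2,0],
    [0,-0.08,-4,0],
    [0,-0.08,-4.5,0],
    [0,-0.08,-4.5,0]
  ]
}}

```text
t: 17.58
tool_pos: [401.4, -253.0, 141.6]
eef_rot: [[0.154, 0.988, -0.001], [0.988, -0.154, 0.0], [0.0, -0.001, -1.0]]
force: [-0.6, 0.2, -1.0]
opening: 0.673
finger_force: 64.3
```

```bash
python3 e.py e2
```

```text
17.575 [ 401.4 -253.   141.6] [ 0. -0. -1.] [-0.6  0.2 -1. ] 0.6727301281196431 64.32661731611006
scene cup band (239, array([ 402.6, -253.4]), np.float64(0.48))
foot 593 [184.2 190.9 192.8] [ 401.1 -255.4] 23.6
mark 0.64 [ 403.7 -255.6  192.1]
plug (211, array([ 403.6, -254.2]), np.float64(0.51)) shoulder (188, array([ 403.6, -254.2]), np.float64(0.57))
side cup band (177, array([ 402.7, -252.5]), np.float64(0.67))
foot 304 [183.7 191.8 193.4] [ 401.5 -253.4] 23.7
mark 0.96 [ 403.  -259.7  192.1]
plug (193, array([ 403. , -252.7]), np.float64(0.62)) shoulder (142, array([ 403. , -252.7]), np.float64(0.84))
wrist cup band (1325, array([ 402.9, -253.8]), np.float64(0.17))
foot 12913 [184.7 192.  193. ] [ 401.7 -252.6] 23.8
mark 0.69 [ 403.3 -255.   192.1]
plug None shoulder (411, array([ 403. , -254.6]), np.float64(0.19))
```

>>> {"fn": "arm_command", "kwargs": {
  "moves": [
    [0.04,-0.05,0,0],
    [0.04,-0.05,-0.6,0],
    [0.04,-0.05,-1.2,0],
    [0.04,-0.05,-1.7,0],
    [0.04,-0.05,-2.1,0],
    [0.04,-0.05,-2.1,0]
  ]
}}

```text
t: 18.62
tool_pos: [401.5, -253.2, 120.2]
eef_rot: [[0.154, 0.988, -0.001], [0.988, -0.154, 0.001], [0.0, -0.001, -1.0]]
force: [0.5, -0.7, -1.8]
opening: 0.678
finger_force: 64.4
```

>>> {"fn": "arm_command", "kwargs": {
  "moves": [
    [0,0,-0.2,0],
    [0,0,-0.4,0],
    [0,0,-0.55,0],
    [0,0,-0.65,0],
    [0,0,-0.65,0]
  ]
}}

```text
t: 19.25
tool_pos: [401.8, -253.3, 114.2]
eef_rot: [[0.154, 0.988, -0.0], [0.988, -0.154, 0.0], [0.0, -0.0, -1.0]]
force: [-0.6, 0.4, -0.1]
opening: 0.678
finger_force: 64.4
```

>>> {"fn": "arm_command", "kwargs": {
  "moves": [
    [0,0,-0.1,0],
    [0,0,-0.15,0],
    [0,0,-0.15,0]
  ]
}}

```text
t: 19.62
tool_pos: [402.1, -253.5, 113.6]
eef_rot: [[0.154, 0.988, 0.0], [0.988, -0.154, -0.0], [-0.0, 0.0, -1.0]]
force: [-1.8, 1.8, 4.3]
opening: 0.681
finger_force: 65.1
```

```bash
python3 e.py e3
```

```text
19.625 [ 402.1 -253.5  113.6] [-0.  0. -1.] [-1.8  1.8  4.3] 0.6805926290393076 65.13728011297644
scene cup band (231, array([ 403.2, -253.9]), np.float64(0.55))
foot 557 [156.5 162.9 164.9] [ 401.9 -255.9] 23.4
mark 0.87 [ 404.4 -252.8  164.1]
plug (370, array([ 400.6, -261. ]), np.float64(1.32)) shoulder (183, array([ 403.6, -254.1]), np.float64(0.49))
side cup band (175, array([ 402.9, -252.7]), np.float64(0.67))
foot 301 [156.  162.8 164.4] [ 402.4 -255.2] 23.3
mark 0.65 [ 402.6 -261.   164.1]
plug (288, array([ 402.3, -259.9]), np.float64(1.71)) shoulder (138, array([ 403.1, -252.7]), np.float64(0.77))
wrist cup band (1315, array([ 402.8, -254. ]), np.float64(0.17))
foot 12773 [156.2 162.8 163.8] [ 402.2 -253.3] 23.9
mark 0.8 [ 403.1 -252.9  164.1]
plug (2315, array([ 403.8, -246.9]), np.float64(0.86)) shoulder (625, array([ 403. , -254.6]), np.float64(0.17))
```

>>> {"fn": "arm_command", "kwargs": {
  "moves": [
    [0,0,0.05,0],
    [0,0,0.05,0],
    [0,0,0.05,0],
    [0,0,0.05,0],
    [0,0,0.05,0],
    [0,0,1,0],
    [0,0,4,0],
    [0,0,9,0],
    [0,0,14,0],
    [0,0,16,0]
  ],
  "gripper": 8.54
}}

```text
t: 21.18
tool_pos: [403.4, -254.5, 277.7]
eef_rot: [[0.154, 0.988, 0.006], [0.988, -0.154, -0.004], [-0.003, 0.006, -1.0]]
force: [-0.4, -1.7, 0.3]
opening: 1.001
finger_force: 0.0
```

```bash
sed -i 's/^zr=.*/zr=104/' e.py; python3 e.py e4
```

```text
21.175 [ 403.4 -254.5  277.7] [-0.  0. -1.] [-0.4 -1.7  0.3] 1.0012205276985295 0.0
scene cup band (247, array([ 403.2, -254. ]), np.float64(0.57))
foot 692 [155.6 162.8 164.8] [ 403.3 -254.7] 23.9
mark 0.88 [ 399.8 -253.8  164. ]
plug (375, array([ 400.2, -260.8]), np.float64(1.39)) shoulder (195, array([ 403.6, -254. ]), np.float64(0.48))
side cup band (173, array([ 402.8, -252.8]), np.float64(0.61))
foot 313 [155.3 162.7 164.3] [ 403.2 -255.1] 23.5
mark 0.59 [ 405.6 -253.2  164. ]
plug (267, array([ 402.5, -260.2]), np.float64(1.53)) shoulder (133, array([ 403.3, -252.8]), np.float64(0.6))
wrist cup band (228, array([ 402.9, -254. ]), np.float64(0.18))
foot 3174 [157.2 162.8 164.1] [ 403.4 -254.4] 24.0
mark 0.68 [ 403.5 -252.3  164. ]
plug (329, array([ 404. , -246.8]), np.float64(0.84)) shoulder (105, array([ 403.1, -254.6]), np.float64(0.32))
```

View pics/e4.png

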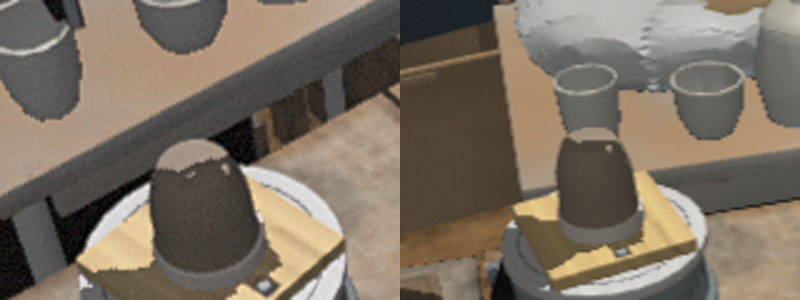

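```bash
python3 -c "
from station import env
print(env.finish_job())"
```

```text
the job is handed in; nothing more can be done
None
```

The narrow chuck is seated flush on both pins and the cup is set foot up over its plug with the rim on the shoulder. I let go of both, never touched the wide chuck, bowl or other cup, and handed the job in at about 21 s.

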